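Turn a slide carrier onto its stop and clip it down

ROBOT

A 7-joint arm with a two-finger parallel gripper is mounted at the origin on a cart in front of the work surface, level with it; the furniture and walls round the work are solid. World frame = base frame: x ahead of the robot, y to its left, z up, the work surface at z = 0. Lengths are in m, angles in rad, forces in N, time in s.
With the tool pointing down it reaches from about 0.425 to 0.925 m from the base axis. Payload 6.8 kg.
Tool frame: the origin (TCP) lies between the finger pads; the fingertips stand 22 mm ahead of it and the grasp point (between the pads) lies 3 mm ahead of it; z points along the fingers, y is the direction in which the jaws open and shut (so a half turn about z gives the same grasp; the last joint's range is limited). The gripper opens to 85 mm and grips with 20 to 120 N. Pads are 22 mm wide; open, the fingers measure 114 mm over their backs; the gripper's body (76 mm by 85 mm) begins 54 mm behind the grasp point. The pads swing forward as they close: fully open they stand 13 mm farther back than shut.
Start: joints at [-1.283, 0.477, 0.022, 1.555, -0.011, 1.109, -0.083], TCP at [0.26, 0.623, 0.253] pointing down, gripper open.
Joint ranges: [-2.96, 2.96], [-0.34, 2.1], [-1.41, 1.46], [0.24, 2.44], [-1.37, 4.51], [0.17, 1.92], [-2.96, 2.96]. Speed limits (rad/s): [2.39, 2.39, 3.14, 3.14, 3.14, 3.14, 3.14].

INTERFACE

Orientations are given as a rotation vector (axis times angle).
In Python, from cell import arm gives the robot as it stands. The module is installed in compiled form; this text tells all that it offers.
- The arm moves only by the tool step_arm, never from a script. Its argument "commands" is a list of rows, each an object of numbers: "tx", "ty", "tz": the shift along the tool's x, y, z in mm; "rx", "ry", "rz": the turn, a rotation vector about the tool's x, y, z in degrees. A call has 1 to 5 rows; each row is the pose to reach, as a shift and turn from the pose commanded when the call began, along the tool's axes at that moment; what a row does not reach only later rows make up. A row lasts 1/8 s, in which the tool goes at most 62.5 mm and 10.7 degrees, less where a joint would pass 70% of its speed; a pose out of reach is approached as far as the arm can. A call with a gripper value outside its range is refused whole. "gripper" is the opening, from 0 (shut) to 1 (fully open), set as the call begins (left out, the last holds). The fingers move at their own pace and stop on an object; the grip force is fixed at half the most. Time passes only in rows, so rows that repeat a pose let the fingers close. It gives the time, the measured TCP pose, the force and the opening at its end, in the units of the state.
- arm.observe(): the state, without advancing time (a new reading comes with each control period).
- arm.snapshot(name): name is "scene" or "side" or "wrist"; returns the picture (384x512x3 uint8, red, green, blue); there is no depth.
- arm.calibration(name): a dict with "camera_matrix" (3x3 intrinsics, pixels), "k1" (the pictures are not rectified: a ray, as slopes to the right and down, at radius r is drawn at 1 + k1 r^2 times it, then the intrinsics apply), "R" (3x3) and "t" (3): a world point X has camera coordinates R X + t; the wrist camera has in their place "T_tool_cam" (4x4, takes a point from camera to tool coordinates, whose origin is the TCP and whose axes are the flange's). Camera axes: x right, y down, z forward; pixel columns grow to the right and rows downward; lengths in m; the calibration is good to about 2 mm. A picture is of the moment at which its call begins: read the wrist's pose just before it. calibration takes no time and is no camera call.
- arm.job_done(): hands the job in, once; it reports no verdict.
The state is a dict: "time_s": time; "joint_positions": joint angles; "qd": joint speeds; "tau": joint torques, N m; "position": TCP position; "orientation": TCP orientation; "wrist_force": force on the tool from outside, world axes, zero at the start; "torque": the same for the moment, N m; "gripper_width": finger opening in m.
Only numpy, scipy, OpenCV 4.12 (cv2) and the standard library are available. Lean on these libraries where they do the work, as an engineer would, in place of code of your own. Each camera call takes 0.05 s, during which the arm holds its last target.

TASK

The aluminium slide carrier sits skewed on its holder, its slotted corner on the steel peg. Push the diagonally opposite corner so that the carrier turns about the peg, never leaving it, until its far long edge meets the rubber nose of the stop; press on steadily, pushing with about 12 N (at least 10; never over 16 N on the nose), for half a second, then ease off slowly so that it stays resting on the nose. Then swing the small clip all the way over the carrier, without disturbing the dropper bottle and the dish behind the holder.

Things in the scene. Friction and masses are not known exactly. Their poses are not given: they have to be found in the camera images.
- holder: Fixed grey base plate, 185 (x) x 200 (y) x 6 mm, on the worktop; carries peg, stop and clip. Origin at worktop level; spans x -105..80, y -100..100 mm. +x points to its far side (stop, clip), +y left, z up: the 'holder frame'. To its left stands a tall analyser (world x over 0.48, y -0.12..0.24, taller than 0.35): pass in front of it, near the robot, not over it.
- peg (a point): Middle of the fixed upright steel peg, 10 mm diameter, top 20 mm above the worktop; at (10, 66, 14) mm in the holder frame, i.e. at its far left.
- stop: Stop at the holder's far right: fixed steel block 18 x 28 x 16 mm; origin: foot of its near face, at (48, -47.5, 6) mm in the holder frame, axes as the holder's. From it a round sprung rubber nose (12 mm diameter, 14 mm above the worktop) sticks out to -x by 9 to 27 mm: set by hand each time and not measured, so find it by feel. The nose gives 1 mm per 8 N and is damped (push under 20 mm/s).
- carrier: Loose aluminium plate with three glass slides, 80 (x) x 150 (y) x 16 mm, 0.25-0.42 kg, top 22 mm above the worktop. Origin: underside, on the slot axis; spans x -60..20, y -141..9 mm. Slot x -6.5..6.5, open at the left end, closed at y = -8 (1.5 mm play each side of the peg). Axes about parallel to the holder's when done (within 0.1 rad); starts 0.2-0.45 rad clockwise from above. Friction takes 1-4 N.
- push_corner (a point): Near right corner of the carrier (diagonally opposite the slot), half-way up, at (-60, -141, 8) mm in the carrier's frame. Push the near edge just beside it.
- clip (a joint): Angle of the flat swing clip (rad) about its upright axis at (46, 10) mm in the holder frame: 0 = bar pointing to holder -y, beside the carrier; grows clockwise from above; 1.57 = bar to holder -x, over the carrier; end stop 1.65. Starts at 0-0.35, stays where left (about 1 N at the knob turns it). Bar 13 mm wide, 24.5-28.5 mm above the worktop: it clears carrier and stop.
- clip_knob (a point): Middle of the black upright knob on the clip, 10 mm diameter, 28.5 to 48.5 mm above the worktop, 39 mm from the clip's axis. Push it sideways.
- dropper: Bystander: dropper bottle, 30 mm diameter, 78 mm tall, standing behind the holder. Origin at its foot.
- petri: Bystander: round dish, 62 mm diameter, 13 mm tall, behind the holder. Origin at its underside.

How it is judged:
On the way:
1. the carrier is pressed on the nose of the stop with at least 5 N (a push of 10 N or more at the corner, less friction), clip still aside (contact force between carrier and stop above 5 N and value of joint clip below 0.7 rad), for 0.3 s.
At the end, for the whole second after the job is handed in: The carrier lies flat and at rest, its slot on the peg (axis within 8 mm), its far edge still resting on the nose of the stop (over 0.2 N); the clip is swung over it (angle over 1.3 rad) (contact force between carrier and stop above 0.2 N and horizontal distance between carrier and peg below 0.008 m and value of joint clip above 1.3 rad and linear speed of carrier below 0.01 m/s and height (world z) of carrier below 0.008 m and angle between carrier's own z axis and vertical below 0.03 rad); the robot touches nothing.
It fails at once if the carrier is pressed on the stop with more than 16 N (contact force between carrier and stop above 16 N).
It fails at once if the carrier leaves the peg or is lifted off the base (horizontal distance between carrier and peg above 0.01 m or height (world z) of carrier above 0.012 m).
It fails at once if a bystander is shifted by more than 15 mm (distance of any of dropper, petri from where it was at the start of the episode above 0.015 m).
It also fails if it takes over 64 s, if anything falls off the work surface, if the arm or the gripper's body presses on something with over 40 N, if the wrist force passes 120 N, or if a joint passes its speed limit or range.

## Working session

There is one attempt and no reset: what is moved stays moved. The work goes in short steps, Python scripts to look and compute and a tool call to move; the robot and the scene stay as the last step left them, time stands still between calls to the robot, and variables do not carry over. Pictures are saved under pics/ and viewed, and the job is handed in when it is done.

Besides the shell and the picture viewer there is one more tool, called after "Call:" by a JSON object that holds its "api" and its "payload", one argument or row to a line. step_arm: Moves the arm, as the interface text tells. Its arguments: {"type":"object","properties":{"commands":{"type":"array","items":{"type":"object","properties":{"tx":{"type":"number"},"ty":{"type":"number"},"tz":{"type":"number"},"rx":{"type":"number"},"ry":{"type":"number"},"rz":{"type":"number"}}}},"gripper":{"type":"number"}},"required":["commands"]}

```bash
mkdir -p pics
python3 - <<'E'
from cell import arm
import cv2,numpy as np
s=arm.observe()
for k,v in s.items(): print(k,np.round(v,4))
for n in ["scene","side","wrist"]:
    c=arm.calibration(n)
    for k,v in c.items(): print(n,k,np.round(v,4).tolist())
    im=arm.snapshot(n); cv2.imwrite(f"pics/{n}0.png",im[:,:,::-1])
E
```

```text
time_s 0.0
joint_positions [-1.2831  0.4778  0.0224  1.5565 -0.0115  1.1093 -0.0831]
qd [-0.0007 -0.0004  0.0002  0.0003 -0.0009 -0.0013 -0.0008]
tau [ 4.00000e-04 -5.96453e+01  1.60810e+00 -2.81181e+01  1.25000e-02
  9.50000e-03  0.00000e+00]
position [0.2601 0.6223 0.2523]
orientation [-6.177e-01 -3.080e+00  2.900e-03]
wrist_force [ 0.0862 -0.0991  0.3665]
torque [-0.0298 -0.0082  0.0211]
gripper_width 0.0857
scene camera_matrix [[361.0482, 0.0, 257.7788], [0.0, 361.0482, 185.5916], [0.0, 0.0, 1.0]]
scene k1 0.0115
scene R [[0.6359, -0.7717, -0.003], [-0.3377, -0.2748, -0.9002], [0.6939, 0.5735, -0.4354]]
scene t [-0.5553, 0.1738, 0.6386]
side camera_matrix [[394.4752, 0.0, 256.3206], [0.0, 394.4752, 192.7675], [0.0, 0.0, 1.0]]
side k1 -0.1052
side R [[-0.3294, -0.944, -0.0193], [-0.5963, 0.2238, -0.7709], [0.7321, -0.2425, -0.6366]]
side t [-0.0816, 0.473, 0.3943]
wrist camera_matrix [[270.5244, 0.0, 254.6226], [0.0, 270.5244, 191.2168], [0.0, 0.0, 1.0]]
wrist k1 -0.06
wrist T_tool_cam [[0.0003, -0.9519, -0.3063, 0.0784], [1.0, 0.0006, -0.0009, 0.0002], [0.001, -0.3063, 0.9519, -0.1203], [0.0, 0.0, 0.0, 1.0]]
```

View pics/scene0.png

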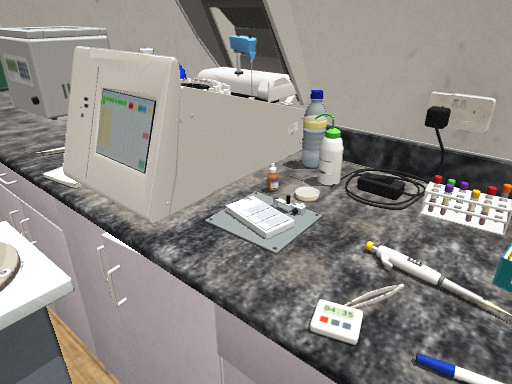

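View pics/side0.png

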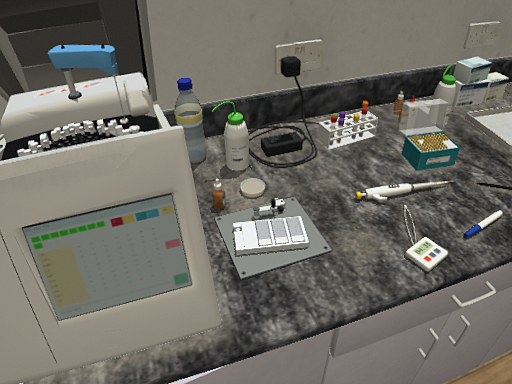

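View pics/wrist0.png

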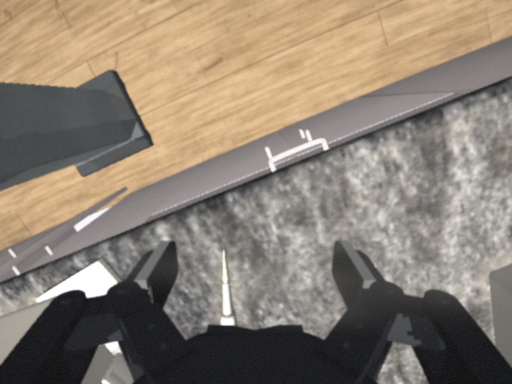

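Run:
```python
import cv2
a=cv2.imread("pics/scene0.png")[150:260,195:335]; cv2.imwrite("pics/scene0c.png",cv2.resize(a,None,fx=5.5,fy=5.4,interpolation=cv2.INTER_CUBIC))
a=cv2.imread("pics/side0.png")[170:280,195:340]; cv2.imwrite("pics/side0c.png",cv2.resize(a,None,fx=5.5,fy=5.4,interpolation=cv2.INTER_CUBIC))
```

```text
(no output)
```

View pics/scene0c.png

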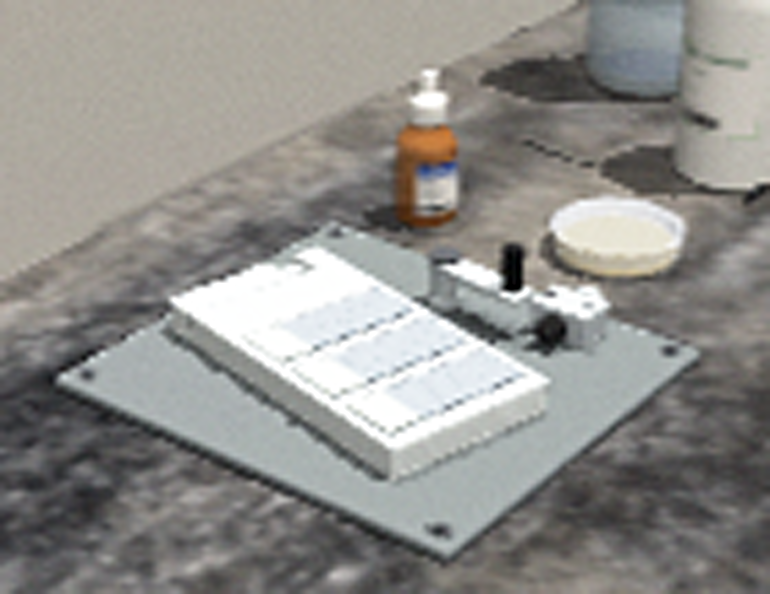

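View pics/side0c.png

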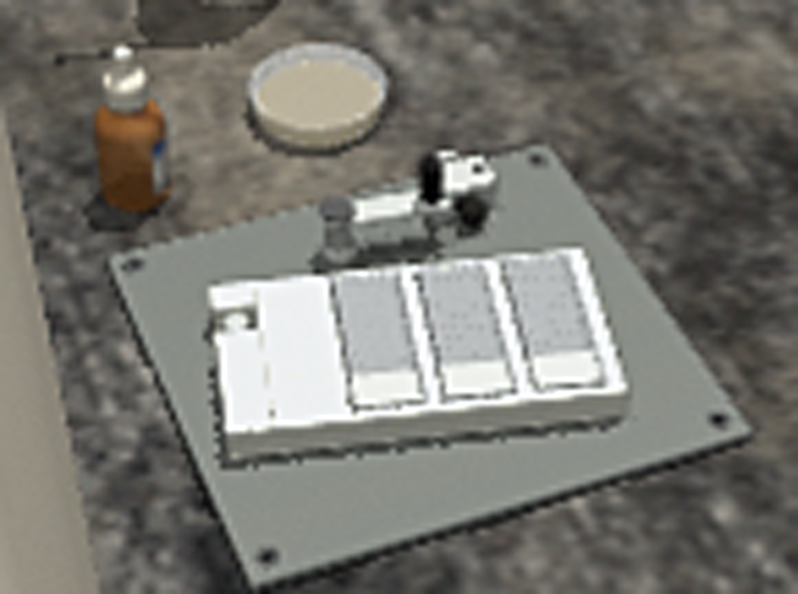

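```bash
cat > h.py <<'E'
import numpy as np,cv2
from scipy.spatial.transform import Rotation as Ro
from cell import arm
def ray(name,px,state=None):
    c=arm.calibration(name);K=np.array(c["camera_matrix"]);k1=c["k1"]
    d=cv2.undistortPoints(np.array(px,float).reshape(-1,1,2),K,np.array([k1,0,0,0,0.])).reshape(-1,2)
    d=np.c_[d,np.ones(len(d))]
    if name=="wrist":
        T=np.array(c["T_tool_cam"]);R=Ro.from_rotvec(state["orientation"]).as_matrix()
        W=R@T[:3,:3];o=R@T[:3,3]+np.array(state["position"])
        return o,d@W.T
    R=np.array(c["R"]);t=np.array(c["t"]);return -R.T@t,d@R
def onz(name,px,z,state=None):
    o,d=ray(name,px,state);return o+d*((z-o[2])/d[:,2])[:,None]
def rigid(src,dst):
    a=src-src.mean(0);b=dst-dst.mean(0)
    th=np.arctan2((a[:,0]*b[:,1]-a[:,1]*b[:,0]).sum(),(a*b).sum())
    R=np.array([[np.cos(th),-np.sin(th)],[np.sin(th),np.cos(th)]]);t=dst.mean(0)-R@src.mean(0)
    return th,t,dst-(src@R.T+t)
E
python3 - <<'E'
from h import *
sc=lambda p:[(195+(u+.5)/5.5-.5,150+(v+.5)/5.4-.5) for u,v in p]
sd=lambda p:[(195+(u+.5)/5.5-.5,170+(v+.5)/5.4-.5) for u,v in p]
H=np.array([[80,100],[80,-100],[-105,-100],[-105,100]])/1000
A=onz("scene",sc([(335,225),(700,350),(447,550),(60,378)]),.006)[:,:2]
B=onz("side",sd([(110,262),(545,148),(750,432),(258,580)]),.006)[:,:2]
for P in (A,B,(A+B)/2):
    th,t,r=rigid(H,P);print(th,t.round(4),(r*1000).round(1).tolist())
C=np.array([[20,9],[20,-141],[-60,-141],[-60,9]])/1000
A=onz("scene",sc([(312,246),(550,380),(390,455),(170,300)]),.022)[:,:2]
B=onz("side",sd([(210,290),(583,250),(628,390),(227,432)]),.022)[:,:2]
for P in (A,B,(A+B)/2):
    t2,tt,r=rigid(C,P);print("car",t2,tt.round(4),(r*1000).round(1).tolist())
R=lambda a:np.array([[np.cos(a),-np.sin(a)],[np.sin(a),np.cos(a)]])
print("peg",R(th)@[.010,.066]+t,"pc",R(t2)@[-.06,-.141]+tt)
k1=onz("scene",sc([(512,247)]),.0485);k2=onz("side",sd([(432,158)]),.0485);print("knob",k1,k2)
for k in(k1,k2): print("holderframe",R(th).T@(k[0,:2]-t))
k1=onz("scene",sc([(445,255)]),.0285);k2=onz("side",sd([(337,205)]),.0285);print("axis")
for k in(k1,k2): print("holderframe",R(th).T@(k[0,:2]-t))
print("dropper",onz("scene",sc([(428,220)]),0),onz("side",sd([(137,205)]),0))
print("petri",onz("scene",sc([(616,235)]),0.01),onz("side",sd([(318,95)]),0.01))
E
```

```text
0.02277302675775082 [ 0.5429 -0.3017] [[-1.8, -2.0], [-0.8, 1.4], [1.3, 2.1], [1.3, -1.4]]
0.02753303758451633 [ 0.5389 -0.3018] [[-2.1, -1.5], [-2.2, 2.4], [1.1, 2.2], [3.1, -3.1]]
0.025144330096401397 [ 0.5409 -0.3017] [[-1.9, -1.8], [-1.5, 1.9], [1.2, 2.1], [2.2, -2.3]]
car -0.20927217409066637 [ 0.5495 -0.2352] [[0.4, 2.5], [1.4, -0.5], [-3.2, -1.8], [1.3, -0.2]]
car -0.20612179869266586 [ 0.5476 -0.2358] [[-1.6, 0.0], [-0.5, 0.2], [0.6, 0.0], [1.4, -0.3]]
car -0.20771604623107015 [ 0.5486 -0.2355] [[-0.6, 1.3], [0.5, -0.1], [-1.3, -0.9], [1.4, -0.3]]
peg [ 0.54923204 -0.23549498] pc [ 0.46077719 -0.36106233]
knob [[ 0.58497807 -0.32737672  0.0485    ]] [[ 0.58391803 -0.33054881  0.0485    ]]
holderframe [ 0.04342467 -0.02675141]
holderframe [ 0.04228521 -0.02989585]
axis
holderframe [0.05154768 0.01319561]
holderframe [0.05066387 0.00814955]
dropper [[ 0.66077604 -0.22586001  0.        ]] [[ 0.65158601 -0.22224223  0.        ]]
petri [[ 0.68764991 -0.31588268  0.01      ]] [[ 0.68481108 -0.31547965  0.01      ]]
```

```bash
cat >> h.py <<'E'
def goal(yaw): # tool x = -(cos,sin)(yaw), z down
    x=-np.array([np.cos(yaw),np.sin(yaw),0]);z=np.array([0,0,-1.]);return np.c_[x,np.cross(z,x),z]
def rel(p,yaw=None,s=None,p0=None):
    s=s or arm.observe();R=Ro.from_rotvec(s["orientation"]).as_matrix()
    t=R.T@(np.array(p)-np.array(s["position"] if p0 is None else p0))*1000
    r=np.zeros(3) if yaw is None else Ro.from_matrix(R.T@goal(yaw)).as_rotvec(degrees=True)
    return t.round(1).tolist(),r.round(2).tolist()
E
python3 -c "
from h import *
for p in [(.26,.57,.255),(.28,.51,.26),(.30,.46,.27),(.32,.41,.27),(.345,.36,.27)]: print(rel(p,0.025))"
```

```text
([-20.2, -48.4, -2.4], [-0.08, -0.01, -24.11])
([-61.7, -96.0, -7.3], [-0.08, -0.01, -24.11])
([-99.5, -134.5, -17.3], [-0.08, -0.01, -24.11])
([-137.2, -172.9, -17.2], [-0.08, -0.01, -24.11])
([-179.5, -209.4, -17.1], [-0.08, -0.01, -24.11])
```

Call:
{"api": "step_arm", "payload": {
  "commands": [
    {"tx":-20,"ty":-48,"tz":-2,"rz":-8},
    {"tx":-60,"ty":-92,"tz":-7,"rz":-16},
    {"tx":-99,"ty":-134,"tz":-17,"rz":-24.1},
    {"tx":-137,"ty":-173,"tz":-17,"rz":-24.1},
    {"tx":-180,"ty":-209,"tz":-17,"rz":-24.1}
  ],
  "gripper": 0
}}

```text
schema error: expected keys tx, ty, tz, rx, ry, rz
```

Call:
{"api": "step_arm", "payload": {
  "commands": [
    {"tx":-20,"ty":-48,"tz":-2,"rx":0,"ry":0,"rz":-8},
    {"tx":-60,"ty":-92,"tz":-7,"rx":0,"ry":0,"rz":-16},
    {"tx":-99,"ty":-134,"tz":-17,"rx":0,"ry":0,"rz":-24.1},
    {"tx":-137,"ty":-173,"tz":-17,"rx":0,"ry":0,"rz":-24.1},
    {"tx":-180,"ty":-209,"tz":-17,"rx":0,"ry":0,"rz":-24.1}
  ],
  "gripper": 0
}}

```text
time_s: 0.78
position: [0.346, 0.3588, 0.2704]
orientation: [-0.04, 3.141, 0.0]
wrist_force: [1.2, -0.2, 0.2]
gripper_width: 0.0001
```

Call:
{"api": "step_arm", "payload": {
  "commands": [
    {"tx":-32,"ty":-50,"tz":0,"rx":0,"ry":0,"rz":0},
    {"tx":-54,"ty":-108,"tz":0,"rx":0,"ry":0,"rz":0},
    {"tx":-58,"ty":-166,"tz":0,"rx":0,"ry":0,"rz":0},
    {"tx":-57,"ty":-222,"tz":0,"rx":0,"ry":0,"rz":0},
    {"tx":-56,"ty":-277,"tz":0,"rx":0,"ry":0,"rz":0}
  ]
}}

```text
time_s: 1.4
position: [0.4083, 0.0831, 0.2703]
orientation: [-0.038, 3.141, 0.0]
wrist_force: [1.5, 0.4, -0.3]
gripper_width: -0.0001
```

Call:
{"api": "step_arm", "payload": {
  "commands": [
    {"tx":1,"ty":-58,"tz":0,"rx":0,"ry":0,"rz":0},
    {"tx":3,"ty":-116,"tz":0,"rx":0,"ry":0,"rz":0},
    {"tx":4,"ty":-172,"tz":0,"rx":0,"ry":0,"rz":0},
    {"tx":5,"ty":-230,"tz":0,"rx":0,"ry":0,"rz":0},
    {"tx":5,"ty":-288,"tz":0,"rx":0,"ry":0,"rz":0}
  ]
}}

```text
time_s: 2.02
position: [0.4104, -0.2047, 0.2705]
orientation: [-0.04, 3.141, 0.001]
wrist_force: [0.6, -1.1, -0.5]
gripper_width: -0.0002
```

```bash
python3 -c "
from h import *
s=arm.observe();cv2.imwrite('pics/w1.png',arm.snapshot('wrist')[:,:,::-1]);print(s)"
```

```text
{'time_s': 2.025, 'joint_positions': array([-0.22082481,  0.08992456,  0.59258417,  2.06138223, -0.06013943,
        1.00574334,  1.99814382]), 'qd': array([ 0.63897689,  0.44075757,  0.54076972, -0.36781956, -0.30726797,
        0.01383788,  1.32746418]), 'tau': array([ -2.81946637, -30.70518494,   1.37282722, -24.32357848,
         0.64673055,   0.23295425,  -1.805989  ]), 'position': array([ 0.41038393, -0.20465343,  0.2704683 ]), 'orientation': array([-3.96735857e-02,  3.14053171e+00,  5.13397125e-04]), 'wrist_force': array([ 0.58439094, -1.07045015, -0.50142332]), 'torque': array([ 0.04473725, -0.13149004,  0.02224805]), 'gripper_width': -0.0002150766761458329}
```

View pics/w1.png

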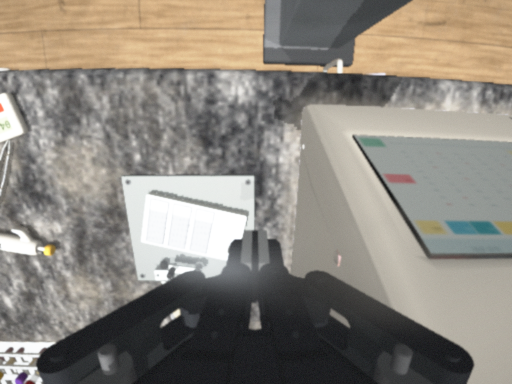

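Call:
{"api": "step_arm", "payload": {
  "commands": [
    {"tx":2,"ty":-55,"tz":20,"rx":0,"ry":0,"rz":0},
    {"tx":0,"ty":-105,"tz":50,"rx":0,"ry":0,"rz":0},
    {"tx":-6,"ty":-145,"tz":80,"rx":0,"ry":0,"rz":0},
    {"tx":-6,"ty":-145,"tz":80,"rx":0,"ry":0,"rz":0},
    {"tx":-6,"ty":-145,"tz":80,"rx":0,"ry":0,"rz":0}
  ]
}}

```text
time_s: 2.7
position: [0.4202, -0.3473, 0.1902]
orientation: [0.039, -3.141, -0.001]
wrist_force: [-0.3, -1.0, 0.3]
gripper_width: -0.0
```

```bash
python3 -c "
from h import *
s=arm.observe();im=arm.snapshot('wrist')[:,:,::-1];cv2.imwrite('pics/w2.png',im);cv2.imwrite('pics/w2b.png',cv2.resize(im,(800,600),interpolation=cv2.INTER_CUBIC))
print(s['position'],s['orientation'],s['qd'].round(3),s['joint_positions'].round(2),s['wrist_force'])
import pickle;pickle.dump(s,open('s2.pkl','wb'))"
```

```text
[ 0.42020317 -0.34731239  0.19017949] [ 3.87715080e-02 -3.14064244e+00 -1.01857650e-03] [-0.021 -0.031 -0.002  0.001 -0.001  0.     0.002] [ 0.08  0.39  0.63  1.96 -0.3   0.88  2.46] [-0.34792129 -1.04838251  0.29610506]
```

View pics/w2b.png

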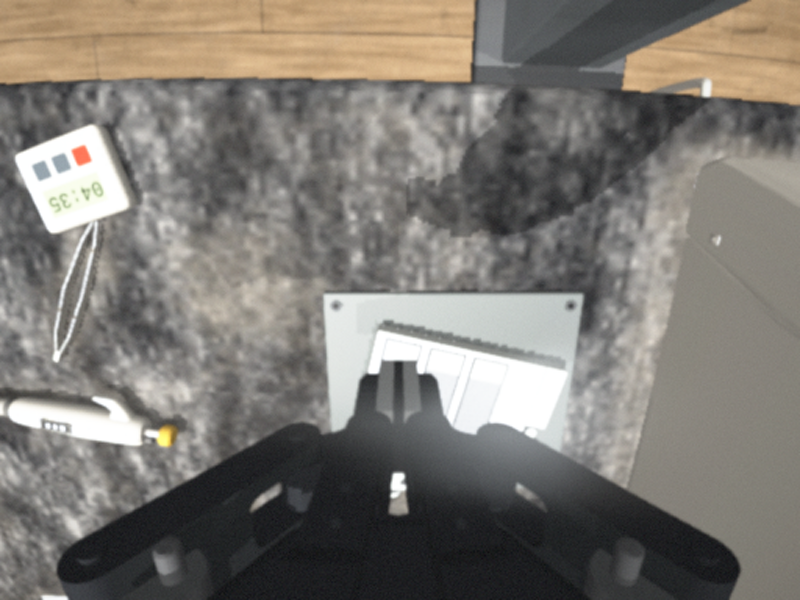

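```bash
python3 -c "
from h import *
import pickle;s=pickle.load(open('s2.pkl','rb'))
f=lambda p:[((u+.5)*.64-.5,(v+.5)*.64-.5) for u,v in p]
P=onz('wrist',f([(324,293),(583,293)]),.006,s);print(P.round(4))
d=P[1]-P[0];print(np.hypot(*d[:2]),np.arctan2(-d[0],d[1]))
Q=onz('wrist',f([(381,331),(567,366)]),.022,s);print(Q.round(4));d=Q[1]-Q[0];print(np.hypot(*d[:2]),np.arctan2(-d[0],d[1]))
print(onz('wrist',f([(398,362)]),.168,s))
"
```

```text
[[ 0.4362 -0.4028  0.006 ]
 [ 0.4313 -0.2061  0.006 ]]
0.19680253621428953 0.02531151407878388
[[ 0.4595 -0.3589  0.022 ]
 [ 0.485  -0.2166  0.022 ]]
0.14459136279294377 -0.17733359752311792
[[ 0.41233124 -0.34746843  0.168     ]]
```

Call:
{"api": "step_arm", "payload": {
  "commands": [
    {"tx":-10,"ty":-4,"tz":50,"rx":0,"ry":0,"rz":0},
    {"tx":-10,"ty":-4,"tz":105,"rx":0,"ry":0,"rz":0},
    {"tx":-10,"ty":-4,"tz":145,"rx":0,"ry":0,"rz":0},
    {"tx":-10,"ty":-4,"tz":157,"rx":0,"ry":0,"rz":0},
    {"tx":-10,"ty":-4,"tz":157,"rx":0,"ry":0,"rz":0}
  ]
}}

```text
time_s: 3.38
position: [0.4311, -0.3512, 0.0342]
orientation: [-0.04, 3.14, -0.0]
wrist_force: [-0.3, -0.3, 0.5]
gripper_width: -0.0
```

```bash
python3 -c "
from h import *
s=arm.observe();print(s['position'],s['wrist_force'],s['time_s'])
for n in ['side','wrist']:
  im=arm.snapshot(n)[:,:,::-1]
  if n=='side': im=im[150:330,180:420]
  cv2.imwrite('pics/%s3.png'%n,cv2.resize(im,(800,600),interpolation=cv2.INTER_CUBIC))
"
```

```text
[ 0.43113478 -0.35119958  0.03418574] [-0.26017948 -0.26646781  0.48562082] 3.375
```

View pics/side3.png

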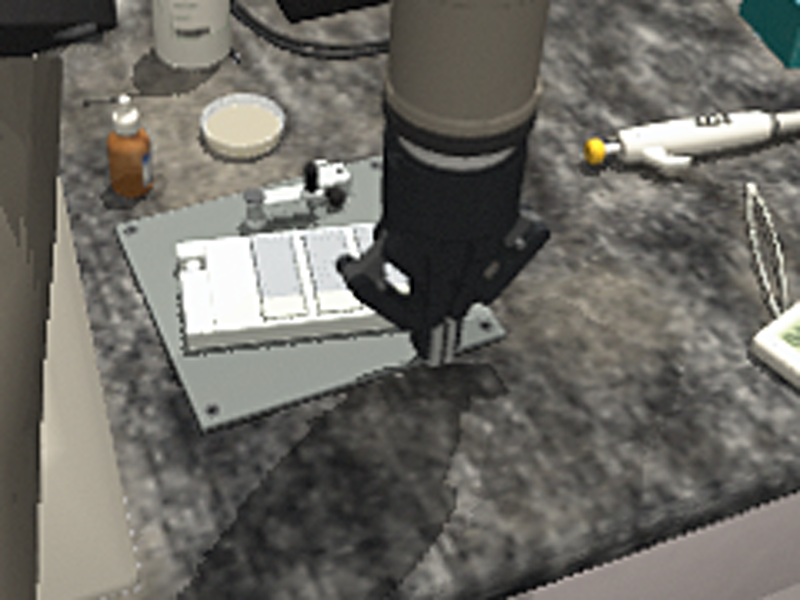

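View pics/wrist3.png

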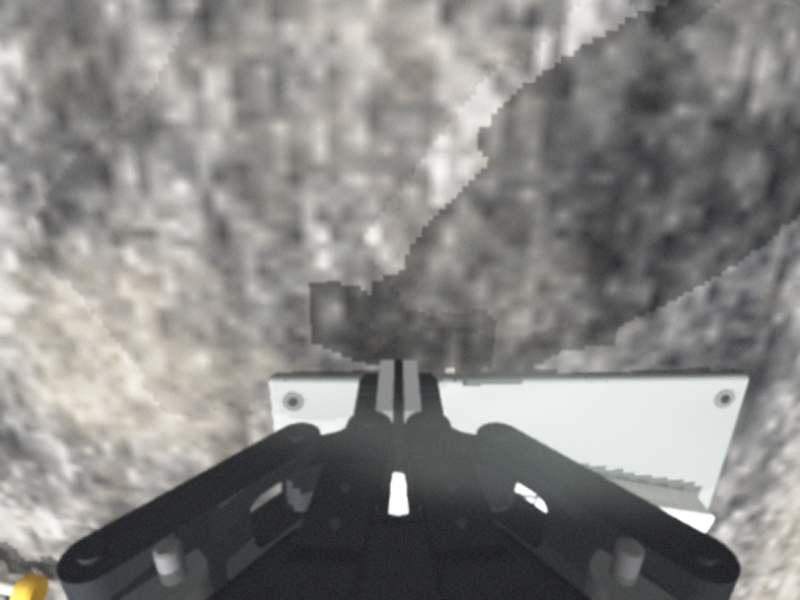

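Call:
{"api": "step_arm", "payload": {
  "commands": [
    {"tx":-4,"ty":0,"tz":0,"rx":0,"ry":0,"rz":0},
    {"tx":-8,"ty":0,"tz":0,"rx":0,"ry":0,"rz":0},
    {"tx":-11,"ty":0,"tz":0,"rx":0,"ry":0,"rz":0},
    {"tx":-13,"ty":0,"tz":0,"rx":0,"ry":0,"rz":0},
    {"tx":-15,"ty":0,"tz":0,"rx":0,"ry":0,"rz":0}
  ]
}}

```text
time_s: 4.1
position: [0.4455, -0.3511, 0.0332]
orientation: [0.039, -3.141, -0.0]
wrist_force: [-0.2, -0.3, -0.9]
gripper_width: -0.0002
```

Call:
{"api": "step_arm", "payload": {
  "commands": [
    {"tx":-1,"ty":0,"tz":0,"rx":0,"ry":0,"rz":0},
    {"tx":-2,"ty":0,"tz":0,"rx":0,"ry":0,"rz":0},
    {"tx":-3,"ty":0,"tz":0,"rx":0,"ry":0,"rz":0}
  ]
}}

```text
time_s: 4.47
position: [0.4484, -0.3511, 0.0333]
orientation: [0.039, -3.141, -0.0]
wrist_force: [-0.3, 0.7, 0.8]
gripper_width: 0.0003
```

Call:
{"api": "step_arm", "payload": {
  "commands": [
    {"tx":-1,"ty":0,"tz":0,"rx":0,"ry":0,"rz":0},
    {"tx":-2,"ty":0,"tz":0,"rx":0,"ry":0,"rz":0},
    {"tx":-3,"ty":0,"tz":0,"rx":0,"ry":0,"rz":0}
  ]
}}

```text
time_s: 4.85
position: [0.451, -0.3513, 0.0332]
orientation: [0.038, -3.141, 0.0]
wrist_force: [-1.7, 0.0, 0.4]
gripper_width: 0.0
```

Call:
{"api": "step_arm", "payload": {
  "commands": [
    {"tx":-1,"ty":0,"tz":0,"rx":0,"ry":0,"rz":0},
    {"tx":-2,"ty":0,"tz":0,"rx":0,"ry":0,"rz":0},
    {"tx":-3,"ty":0,"tz":0,"rx":0,"ry":0,"rz":0}
  ]
}}

```text
time_s: 5.22
position: [0.4545, -0.351, 0.0333]
orientation: [0.039, -3.141, 0.0]
wrist_force: [-1.6, -1.3, 0.6]
gripper_width: -0.0004
```

Call:
{"api": "step_arm", "payload": {
  "commands": [
    {"tx":-1,"ty":0,"tz":0,"rx":0,"ry":0,"rz":0},
    {"tx":-2,"ty":0,"tz":0,"rx":0,"ry":0,"rz":0}
  ]
}}

```text
time_s: 5.48
position: [0.4562, -0.3511, 0.0333]
orientation: [0.039, -3.141, 0.0]
wrist_force: [-2.5, -1.3, 0.4]
gripper_width: 0.0001
```

Call:
{"api": "step_arm", "payload": {
  "commands": [
    {"tx":-1,"ty":0,"tz":0,"rx":0,"ry":0,"rz":0},
    {"tx":-2,"ty":0,"tz":0,"rx":0,"ry":0,"rz":0}
  ]
}}

```text
time_s: 5.72
position: [0.4583, -0.3509, 0.0333]
orientation: [0.039, -3.141, 0.0]
wrist_force: [-3.1, -1.3, 0.6]
gripper_width: 0.0003
```

Call:
{"api": "step_arm", "payload": {
  "commands": [
    {"tx":-1,"ty":0,"tz":0,"rx":0,"ry":0,"rz":0},
    {"tx":-2,"ty":0,"tz":0,"rx":0,"ry":0,"rz":0},
    {"tx":-3,"ty":0,"tz":0,"rx":0,"ry":0,"rz":0},
    {"tx":-4,"ty":0,"tz":0,"rx":0,"ry":0,"rz":0}
  ]
}}

```text
time_s: 6.22
position: [0.4625, -0.3508, 0.0333]
orientation: [0.039, -3.141, 0.0]
wrist_force: [-2.9, -1.9, 0.5]
gripper_width: -0.0005
```

Call:
{"api": "step_arm", "payload": {
  "commands": [
    {"tx":-1,"ty":0,"tz":0,"rx":0,"ry":0,"rz":0},
    {"tx":-2,"ty":0,"tz":0,"rx":0,"ry":0,"rz":0}
  ]
}}

```text
time_s: 6.48
position: [0.4645, -0.3507, 0.0333]
orientation: [0.039, -3.141, 0.0]
wrist_force: [-2.8, -1.9, 0.4]
gripper_width: 0.0004
```

Call:
{"api": "step_arm", "payload": {
  "commands": [
    {"tx":-0.8,"ty":0,"tz":0,"rx":0,"ry":0,"rz":0},
    {"tx":-1.6,"ty":0,"tz":0,"rx":0,"ry":0,"rz":0}
  ]
}}

```text
time_s: 6.72
position: [0.466, -0.3507, 0.0333]
orientation: [0.039, -3.141, 0.0]
wrist_force: [-3.1, -1.7, 1.3]
gripper_width: 0.0
```

```bash
python3 -c "
from h import *
s=arm.observe();print(s['position'],s['wrist_force'],s['time_s'])
for n in ['side']:
  im=arm.snapshot(n)[:,:,::-1]
  if n=='side': im=im[180:280,200:340]
  cv2.imwrite('pics/%s4.png'%n,cv2.resize(im,(800,570),interpolation=cv2.INTER_CUBIC))
"
```

```text
[ 0.46599879 -0.3506794   0.03328188] [-3.14736393 -1.69242826  1.2575    ] 6.725
```

View pics/side4.png

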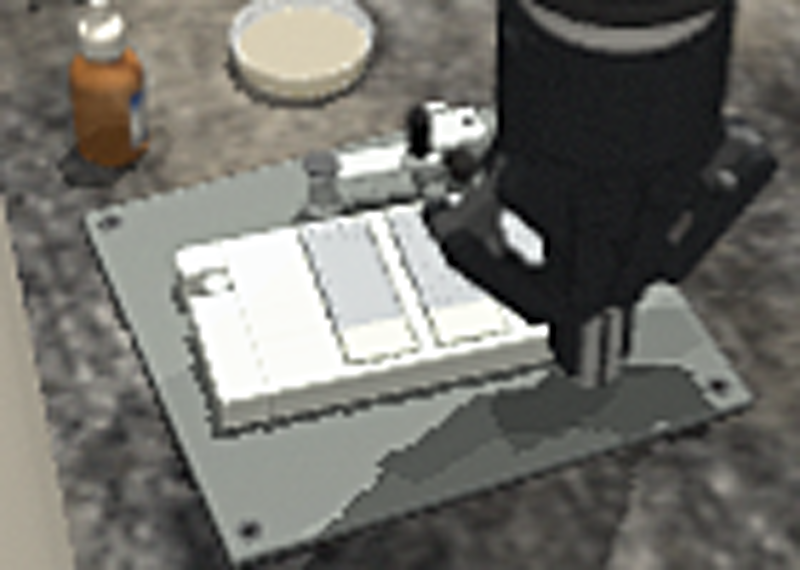

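Call:
{"api": "step_arm", "payload": {
  "commands": [
    {"tx":-0.6,"ty":0,"tz":0,"rx":0,"ry":0,"rz":0},
    {"tx":-1.2,"ty":0,"tz":0,"rx":0,"ry":0,"rz":0}
  ]
}}

```text
time_s: 7.02
position: [0.4672, -0.3506, 0.0333]
orientation: [0.039, -3.141, 0.0]
wrist_force: [-2.6, -2.2, 0.2]
gripper_width: 0.0003
```

Call:
{"api": "step_arm", "payload": {
  "commands": [
    {"tx":-0.6,"ty":0,"tz":0,"rx":0,"ry":0,"rz":0},
    {"tx":-1.2,"ty":0,"tz":0,"rx":0,"ry":0,"rz":0}
  ]
}}

```text
time_s: 7.28
position: [0.4684, -0.3506, 0.0333]
orientation: [0.039, -3.141, -0.0]
wrist_force: [-2.8, -1.0, 1.5]
gripper_width: 0.0002
```

Call:
{"api": "step_arm", "payload": {
  "commands": [
    {"tx":-0.6,"ty":0,"tz":0,"rx":0,"ry":0,"rz":0},
    {"tx":-1.2,"ty":0,"tz":0,"rx":0,"ry":0,"rz":0}
  ]
}}

```text
time_s: 7.52
position: [0.4696, -0.3506, 0.0333]
orientation: [0.039, -3.141, 0.0]
wrist_force: [-2.3, -1.9, 0.5]
gripper_width: 0.0004
```

Call:
{"api": "step_arm", "payload": {
  "commands": [
    {"tx":-0.6,"ty":0,"tz":0,"rx":0,"ry":0,"rz":0},
    {"tx":-1.2,"ty":0,"tz":0,"rx":0,"ry":0,"rz":0}
  ]
}}

```text
time_s: 7.78
position: [0.4708, -0.3506, 0.0333]
orientation: [0.039, -3.141, 0.0]
wrist_force: [-3.6, -2.6, 0.9]
gripper_width: -0.0
```

Call:
{"api": "step_arm", "payload": {
  "commands": [
    {"tx":-0.6,"ty":0,"tz":0,"rx":0,"ry":0,"rz":0},
    {"tx":-1.2,"ty":0,"tz":0,"rx":0,"ry":0,"rz":0}
  ]
}}

```text
time_s: 8.02
position: [0.472, -0.3505, 0.0333]
orientation: [0.039, -3.141, -0.0]
wrist_force: [-3.9, -3.0, -0.2]
gripper_width: -0.0002
```

Call:
{"api": "step_arm", "payload": {
  "commands": [
    {"tx":-0.6,"ty":0,"tz":0,"rx":0,"ry":0,"rz":0},
    {"tx":-1.2,"ty":0,"tz":0,"rx":0,"ry":0,"rz":0}
  ]
}}

```text
time_s: 8.28
position: [0.4733, -0.3505, 0.0333]
orientation: [-0.039, 3.141, -0.0]
wrist_force: [-3.5, -3.1, 0.6]
gripper_width: -0.0
```

Call:
{"api": "step_arm", "payload": {
  "commands": [
    {"tx":-0.6,"ty":0,"tz":0,"rx":0,"ry":0,"rz":0},
    {"tx":-1.2,"ty":0,"tz":0,"rx":0,"ry":0,"rz":0}
  ]
}}

```text
time_s: 8.52
position: [0.4745, -0.3505, 0.0333]
orientation: [-0.039, 3.141, -0.0]
wrist_force: [-3.3, -3.1, 0.5]
gripper_width: 0.0002
```

Call:
{"api": "step_arm", "payload": {
  "commands": [
    {"tx":-0.6,"ty":-0.2,"tz":0,"rx":0,"ry":0,"rz":0},
    {"tx":-1.2,"ty":-0.5,"tz":0,"rx":0,"ry":0,"rz":0}
  ]
}}

```text
time_s: 8.78
position: [0.4757, -0.351, 0.0333]
orientation: [-0.039, 3.141, -0.0]
wrist_force: [-3.0, -2.7, 0.7]
gripper_width: 0.0003
```

Call:
{"api": "step_arm", "payload": {
  "commands": [
    {"tx":-0.6,"ty":-0.2,"tz":0,"rx":0,"ry":0,"rz":0},
    {"tx":-1.2,"ty":-0.5,"tz":0,"rx":0,"ry":0,"rz":0}
  ]
}}

```text
time_s: 9.02
position: [0.4769, -0.3514, 0.0333]
orientation: [0.039, -3.141, 0.0]
wrist_force: [-3.0, -2.5, 0.9]
gripper_width: 0.0
```

Call:
{"api": "step_arm", "payload": {
  "commands": [
    {"tx":-0.6,"ty":-0.2,"tz":0,"rx":0,"ry":0,"rz":0},
    {"tx":-1.2,"ty":-0.5,"tz":0,"rx":0,"ry":0,"rz":0}
  ]
}}

```text
time_s: 9.28
position: [0.4781, -0.3518, 0.0333]
orientation: [0.039, -3.141, -0.0]
wrist_force: [-3.5, -2.6, 0.8]
gripper_width: -0.0002
```

Call:
{"api": "step_arm", "payload": {
  "commands": [
    {"tx":-0.6,"ty":-0.2,"tz":0,"rx":0,"ry":0,"rz":0},
    {"tx":-1.2,"ty":-0.5,"tz":0,"rx":0,"ry":0,"rz":0}
  ]
}}

```text
time_s: 9.52
position: [0.4793, -0.3524, 0.0333]
orientation: [0.039, -3.141, 0.0]
wrist_force: [-2.6, -2.4, 0.1]
gripper_width: -0.0001
```

Call:
{"api": "step_arm", "payload": {
  "commands": [
    {"tx":-0.6,"ty":-0.2,"tz":0,"rx":0,"ry":0,"rz":0},
    {"tx":-1.2,"ty":-0.5,"tz":0,"rx":0,"ry":0,"rz":0}
  ]
}}

```text
time_s: 9.78
position: [0.4807, -0.3526, 0.0332]
orientation: [-0.039, 3.141, 0.0]
wrist_force: [-3.0, -2.3, 0.5]
gripper_width: -0.0
```

Call:
{"api": "step_arm", "payload": {
  "commands": [
    {"tx":-0.6,"ty":-0.2,"tz":0,"rx":0,"ry":0,"rz":0},
    {"tx":-1.2,"ty":-0.5,"tz":0,"rx":0,"ry":0,"rz":0}
  ]
}}

```text
time_s: 10.02
position: [0.4818, -0.3531, 0.0332]
orientation: [-0.039, 3.141, 0.0]
wrist_force: [-2.1, -2.0, -0.5]
gripper_width: -0.0
```

Call:
{"api": "step_arm", "payload": {
  "commands": [
    {"tx":-0.6,"ty":-0.2,"tz":0,"rx":0,"ry":0,"rz":0},
    {"tx":-1.2,"ty":-0.5,"tz":0,"rx":0,"ry":0,"rz":0}
  ]
}}

```text
time_s: 10.28
position: [0.483, -0.3536, 0.0332]
orientation: [-0.039, 3.141, 0.0]
wrist_force: [-1.5, -1.6, -0.8]
gripper_width: 0.0003
```

```bash
python3 -c "
from h import *
s=arm.observe();print(s['position'],s['wrist_force'],s['time_s'])
for n in ['side']:
  im=arm.snapshot(n)[:,:,::-1]
  if n=='side': im=im[180:280,200:340]
  cv2.imwrite('pics/%s5.png'%n,cv2.resize(im,(800,570),interpolation=cv2.INTER_CUBIC))
"
```

```text
[ 0.48299068 -0.35363054  0.03324971] [-1.46655102 -1.61444434 -0.81937573] 10.275
```

View pics/side5.png

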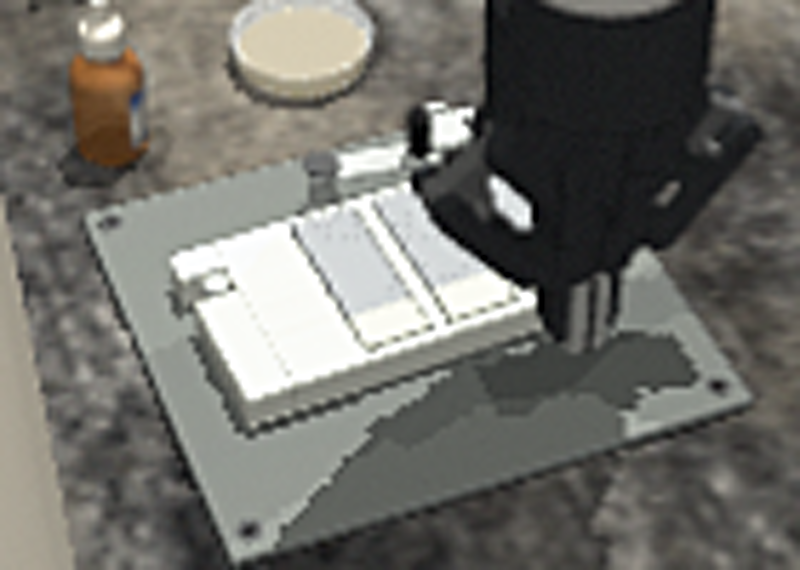

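```bash
python3 -c "
from h import *
f=lambda p:[(200+(u+.5)*.175-.5,180+(v+.5)*.17544-.5) for u,v in p]
Q=onz('side',f([(172,257),(249,400)]),.022)[:,:2];d=Q[1]-Q[0];print(Q.round(4),np.hypot(*d))
ex=-d/np.hypot(*d);th=np.arctan2(ex[1],ex[0]);ey=np.array([-ex[1],ex[0]]);o=Q.mean(0)+.02*ex-.009*ey;print(th,o)
print(onz('side',f([(218,282)]),.020))
for z in (.006,): print(onz('side',f([(87,215),(240,562)]),z))
"
```

```text
[[ 0.5656 -0.2235]
 [ 0.4866 -0.2287]] 0.07920094078319247
0.0648848352693945 [ 0.54666387 -0.23377094]
[[ 0.5487938  -0.23636523  0.02      ]]
[[ 0.61647914 -0.20223933  0.006     ]
 [ 0.43155781 -0.20707763  0.006     ]]
```

Call:
{"api": "step_arm", "payload": {
  "commands": [
    {"tx":-0.6,"ty":-0.2,"tz":0,"rx":0,"ry":0,"rz":0},
    {"tx":-1.2,"ty":-0.4,"tz":0,"rx":0,"ry":0,"rz":0}
  ]
}}

```text
time_s: 10.58
position: [0.4838, -0.3539, 0.0332]
orientation: [0.039, -3.141, -0.001]
wrist_force: [-4.1, -0.7, 1.0]
gripper_width: -0.0001
```

Call:
{"api": "step_arm", "payload": {
  "commands": [
    {"tx":-0.3,"ty":0,"tz":0,"rx":0,"ry":0,"rz":0},
    {"tx":-0.6,"ty":0,"tz":0,"rx":0,"ry":0,"rz":0}
  ]
}}

```text
time_s: 10.82
position: [0.484, -0.354, 0.0332]
orientation: [0.039, -3.14, -0.001]
wrist_force: [-5.1, -1.2, 1.9]
gripper_width: 0.0
```

Call:
{"api": "step_arm", "payload": {
  "commands": [
    {"tx":-0.3,"ty":0,"tz":0,"rx":0,"ry":0,"rz":0},
    {"tx":-0.6,"ty":0,"tz":0,"rx":0,"ry":0,"rz":0}
  ]
}}

```text
time_s: 11.08
position: [0.4842, -0.3541, 0.0332]
orientation: [0.038, -3.14, -0.001]
wrist_force: [-6.4, -0.3, 2.2]
gripper_width: 0.0001
```

Call:
{"api": "step_arm", "payload": {
  "commands": [
    {"tx":-0.4,"ty":0,"tz":0,"rx":0,"ry":0,"rz":0},
    {"tx":-0.8,"ty":0,"tz":0,"rx":0,"ry":0,"rz":0}
  ]
}}

```text
time_s: 11.32
position: [0.4844, -0.3541, 0.0332]
orientation: [0.038, -3.139, -0.001]
wrist_force: [-7.6, -1.3, 4.6]
gripper_width: -0.0001
```

Call:
{"api": "step_arm", "payload": {
  "commands": [
    {"tx":-0.4,"ty":0,"tz":-0.3,"rx":0,"ry":0,"rz":0},
    {"tx":-0.8,"ty":0,"tz":-0.6,"rx":0,"ry":0,"rz":0}
  ]
}}

```text
time_s: 11.58
position: [0.4848, -0.3541, 0.0333]
orientation: [0.037, -3.138, -0.001]
wrist_force: [-7.0, -2.5, -1.4]
gripper_width: -0.0001
```

Call:
{"api": "step_arm", "payload": {
  "commands": [
    {"tx":-0.4,"ty":0,"tz":0,"rx":0,"ry":0,"rz":0},
    {"tx":-0.8,"ty":0,"tz":0,"rx":0,"ry":0,"rz":0}
  ]
}}

```text
time_s: 11.82
position: [0.4849, -0.3541, 0.0332]
orientation: [0.037, -3.137, -0.002]
wrist_force: [-8.7, -1.7, 1.4]
gripper_width: -0.0002
```

Call:
{"api": "step_arm", "payload": {
  "commands": [
    {"tx":-0.4,"ty":0,"tz":0,"rx":0,"ry":0,"rz":0},
    {"tx":-0.8,"ty":0,"tz":-0.1,"rx":0,"ry":0,"rz":0}
  ]
}}

```text
time_s: 12.08
position: [0.4851, -0.3541, 0.0333]
orientation: [0.036, -3.136, -0.002]
wrist_force: [-10.2, -1.4, 1.4]
gripper_width: -0.0001
```

Call:
{"api": "step_arm", "payload": {
  "commands": [
    {"tx":-0.4,"ty":0,"tz":-0.1,"rx":0,"ry":0,"rz":0},
    {"tx":-0.8,"ty":0,"tz":-0.1,"rx":0,"ry":0,"rz":0}
  ]
}}

```text
time_s: 12.32
position: [0.4853, -0.3541, 0.0333]
orientation: [0.036, -3.135, -0.003]
wrist_force: [-11.4, -1.3, 2.7]
gripper_width: 0.0
```

Call:
{"api": "step_arm", "payload": {
  "commands": [
    {"tx":-0.3,"ty":0,"tz":-0.1,"rx":0,"ry":0,"rz":0},
    {"tx":-0.3,"ty":0,"tz":-0.1,"rx":0,"ry":0,"rz":0},
    {"tx":-0.3,"ty":0,"tz":-0.1,"rx":0,"ry":0,"rz":0}
  ]
}}

```text
time_s: 12.7
position: [0.4854, -0.3541, 0.0333]
orientation: [0.036, -3.135, -0.003]
wrist_force: [-12.4, -0.3, 1.0]
gripper_width: 0.0001
```

Call:
{"api": "step_arm", "payload": {
  "commands": [
    {"tx":0,"ty":0,"tz":0,"rx":0,"ry":0,"rz":0},
    {"tx":0,"ty":0,"tz":0,"rx":0,"ry":0,"rz":0},
    {"tx":0,"ty":0,"tz":0,"rx":0,"ry":0,"rz":0}
  ]
}}

```text
time_s: 13.08
position: [0.4854, -0.3541, 0.0333]
orientation: [0.036, -3.135, -0.003]
wrist_force: [-11.7, -1.6, 1.5]
gripper_width: 0.0001
```

Call:
{"api": "step_arm", "payload": {
  "commands": [
    {"tx":0.3,"ty":0,"tz":0,"rx":0,"ry":0,"rz":0},
    {"tx":0.6,"ty":0,"tz":0,"rx":0,"ry":0,"rz":0},
    {"tx":0.9,"ty":0,"tz":0,"rx":0,"ry":0,"rz":0},
    {"tx":1.2,"ty":0,"tz":0,"rx":0,"ry":0,"rz":0},
    {"tx":1.5,"ty":0,"tz":0,"rx":0,"ry":0,"rz":0}
  ]
}}

```text
time_s: 13.7
position: [0.4852, -0.3539, 0.0333]
orientation: [0.037, -3.137, -0.002]
wrist_force: [-8.2, -1.6, -0.4]
gripper_width: -0.0003
```

Call:
{"api": "step_arm", "payload": {
  "commands": [
    {"tx":0.3,"ty":0,"tz":0,"rx":0,"ry":0,"rz":0},
    {"tx":0.6,"ty":0,"tz":0,"rx":0,"ry":0,"rz":0},
    {"tx":0.9,"ty":0,"tz":0,"rx":0,"ry":0,"rz":0},
    {"tx":1.2,"ty":0,"tz":0,"rx":0,"ry":0,"rz":0},
    {"tx":1.5,"ty":0,"tz":0,"rx":0,"ry":0,"rz":0}
  ]
}}

```text
time_s: 14.32
position: [0.4848, -0.3536, 0.0334]
orientation: [0.038, -3.138, -0.002]
wrist_force: [-5.6, -0.8, -1.6]
gripper_width: -0.0
```

Call:
{"api": "step_arm", "payload": {
  "commands": [
    {"tx":0.2,"ty":0,"tz":0.1,"rx":0,"ry":0,"rz":0},
    {"tx":0.4,"ty":0,"tz":0.1,"rx":0,"ry":0,"rz":0},
    {"tx":0.6,"ty":0,"tz":0.1,"rx":0,"ry":0,"rz":0},
    {"tx":0.8,"ty":0,"tz":0.2,"rx":0,"ry":0,"rz":0},
    {"tx":1.0,"ty":0,"tz":0.2,"rx":0,"ry":0,"rz":0}
  ]
}}

```text
time_s: 14.95
position: [0.4846, -0.3535, 0.0334]
orientation: [0.039, -3.139, -0.002]
wrist_force: [-5.6, -0.8, -1.6]
gripper_width: 0.0002
```

Call:
{"api": "step_arm", "payload": {
  "commands": [
    {"tx":0.2,"ty":0,"tz":0.1,"rx":0,"ry":0,"rz":0},
    {"tx":0.4,"ty":0,"tz":0.1,"rx":0,"ry":0,"rz":0},
    {"tx":0.6,"ty":0,"tz":0.1,"rx":0,"ry":0,"rz":0},
    {"tx":0.8,"ty":0,"tz":0.1,"rx":0,"ry":0,"rz":0},
    {"tx":1.0,"ty":0,"tz":0.1,"rx":0,"ry":0,"rz":0}
  ]
}}

```text
time_s: 15.58
position: [0.4846, -0.3537, 0.0338]
orientation: [0.039, -3.141, -0.001]
wrist_force: [-4.1, 1.4, -1.9]
gripper_width: 0.0005
```

Call:
{"api": "step_arm", "payload": {
  "commands": [
    {"tx":0.2,"ty":0,"tz":0,"rx":0,"ry":0,"rz":0},
    {"tx":0.4,"ty":0,"tz":0,"rx":0,"ry":0,"rz":0},
    {"tx":0.6,"ty":0,"tz":0,"rx":0,"ry":0,"rz":0},
    {"tx":0.8,"ty":0,"tz":0,"rx":0,"ry":0,"rz":0},
    {"tx":1.0,"ty":0,"tz":0,"rx":0,"ry":0,"rz":0}
  ]
}}

```text
time_s: 16.2
position: [0.4842, -0.3545, 0.0342]
orientation: [-0.039, 3.14, -0.001]
wrist_force: [-2.4, 1.2, -1.6]
gripper_width: -0.0001
```

Call:
{"api": "step_arm", "payload": {
  "commands": [
    {"tx":0.2,"ty":0,"tz":0,"rx":0,"ry":0,"rz":0},
    {"tx":0.4,"ty":0,"tz":0,"rx":0,"ry":0,"rz":0},
    {"tx":0.6,"ty":0,"tz":0,"rx":0,"ry":0,"rz":0},
    {"tx":0.8,"ty":0,"tz":0,"rx":0,"ry":0,"rz":0},
    {"tx":1.0,"ty":0,"tz":0,"rx":0,"ry":0,"rz":0}
  ]
}}

```text
time_s: 16.82
position: [0.4831, -0.3542, 0.0341]
orientation: [-0.039, 3.141, -0.001]
wrist_force: [-0.8, -0.2, -0.5]
gripper_width: 0.0002
```

Call:
{"api": "step_arm", "payload": {
  "commands": [
    {"tx":0.3,"ty":0,"tz":0,"rx":0,"ry":0,"rz":0},
    {"tx":0.6,"ty":0,"tz":0,"rx":0,"ry":0,"rz":0},
    {"tx":1,"ty":0,"tz":0,"rx":0,"ry":0,"rz":0},
    {"tx":2,"ty":0,"tz":0,"rx":0,"ry":0,"rz":0},
    {"tx":5,"ty":0,"tz":0,"rx":0,"ry":0,"rz":0}
  ]
}}

```text
time_s: 17.45
position: [0.4776, -0.3542, 0.0339]
orientation: [-0.039, 3.141, -0.0]
wrist_force: [-0.3, -0.4, -0.6]
gripper_width: -0.0
```

Call:
{"api": "step_arm", "payload": {
  "commands": [
    {"tx":15,"ty":0,"tz":0,"rx":0,"ry":0,"rz":0},
    {"tx":25,"ty":0,"tz":0,"rx":0,"ry":0,"rz":0},
    {"tx":40,"ty":0,"tz":-30,"rx":0,"ry":0,"rz":0},
    {"tx":60,"ty":0,"tz":-80,"rx":0,"ry":0,"rz":0},
    {"tx":60,"ty":0,"tz":-130,"rx":0,"ry":0,"rz":0}
  ]
}}

```text
time_s: 18.08
position: [0.4145, -0.3559, 0.1648]
orientation: [0.034, -3.139, -0.002]
wrist_force: [1.5, -0.1, -0.4]
gripper_width: 0.0001
```

```bash
python3 -c "
from h import *
s=arm.observe();print(s['position'],s['wrist_force'],s['time_s'])
im=arm.snapshot('side')[:,:,::-1][180:280,200:340]
cv2.imwrite('pics/side6.png',cv2.resize(im,(800,570),interpolation=cv2.INTER_CUBIC))
im=arm.snapshot('scene')[:,:,::-1][150:260,195:335]
cv2.imwrite('pics/scene6.png',cv2.resize(im,None,fx=5.5,fy=5.4,interpolation=cv2.INTER_CUBIC))
"
```

```text
[ 0.41448598 -0.35590303  0.16475745] [ 1.47590654 -0.06638796 -0.38376539] 18.075
```

View pics/side6.png

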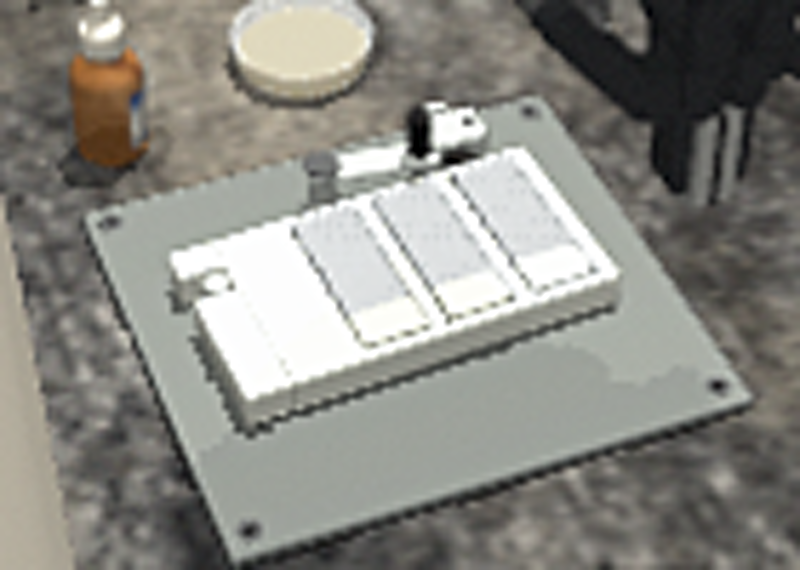

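View pics/scene6.png

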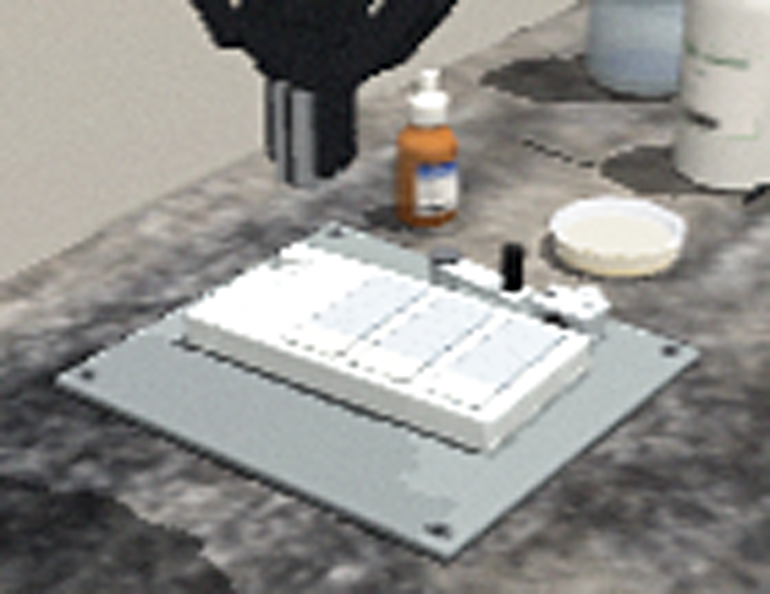

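Call:
{"api": "step_arm", "payload": {
  "commands": [
    {"tx":-45,"ty":6,"tz":5,"rx":0,"ry":0,"rz":0},
    {"tx":-100,"ty":12,"tz":5,"rx":0,"ry":0,"rz":0},
    {"tx":-155,"ty":18,"tz":5,"rx":0,"ry":0,"rz":0},
    {"tx":-194,"ty":24,"tz":5,"rx":0,"ry":0,"rz":0},
    {"tx":-194,"ty":24,"tz":5,"rx":0,"ry":0,"rz":0}
  ]
}}

```text
time_s: 18.8
position: [0.6136, -0.3246, 0.1575]
orientation: [-0.046, 3.141, 0.002]
wrist_force: [-1.3, -0.5, 0.4]
gripper_width: -0.0002
```

```bash
python3 -c "
from h import *
s=arm.observe();print(s['position'],s['orientation'],s['wrist_force'],s['time_s'],s['joint_positions'].round(2))
im=arm.snapshot('wrist')[:,:,::-1]
cv2.imwrite('pics/w7.png',cv2.resize(im,(800,600),interpolation=cv2.INTER_CUBIC))
import pickle;pickle.dump(s,open('s7.pkl','wb'))
im=arm.snapshot('side')[:,:,::-1][150:280,180:353]
cv2.imwrite('pics/side7.png',cv2.resize(im,(800,600),interpolation=cv2.INTER_CUBIC))
"
```

```text
[ 0.61359937 -0.32462291  0.15754628] [-4.63387049e-02  3.14093796e+00  1.59415020e-03] [-1.26665075 -0.460111    0.43270082] 18.8 [ 0.02  0.66  0.57  1.62 -0.41  0.98  2.33]
```

View pics/w7.png

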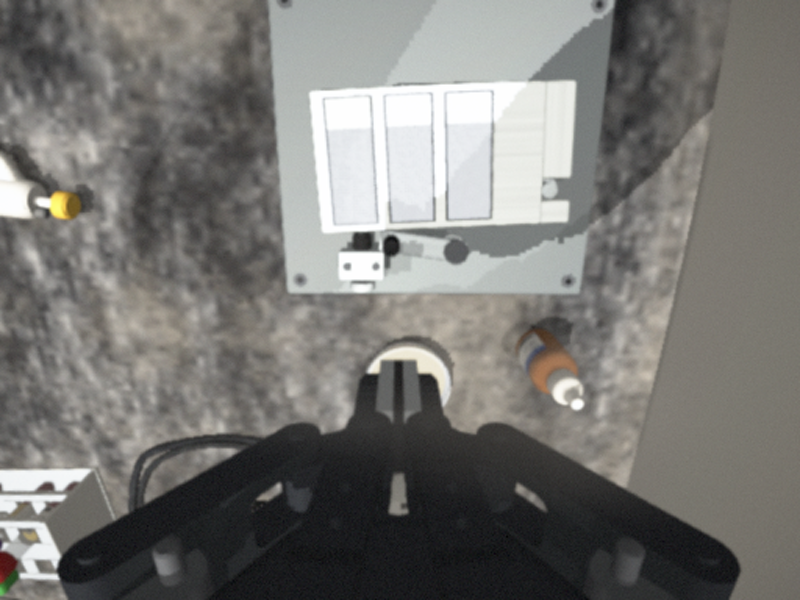

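View pics/side7.png

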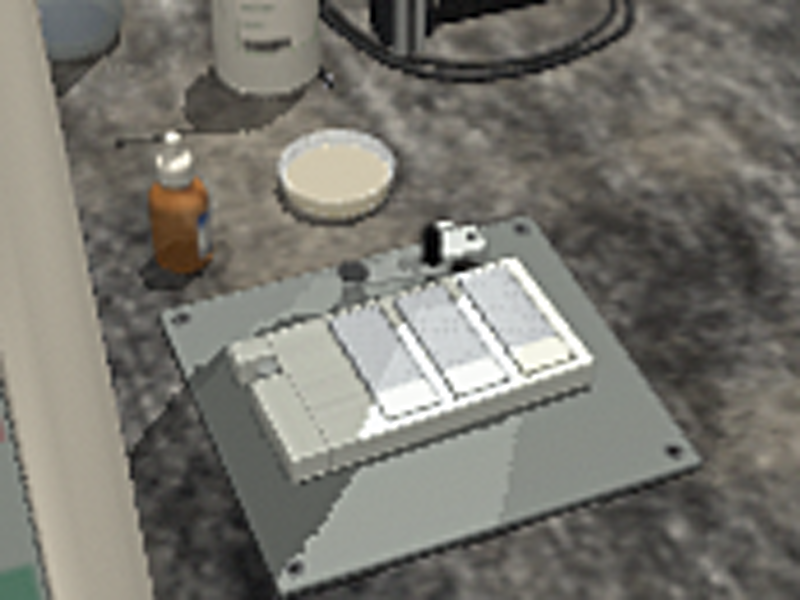

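Excellent view. The wrist picture shows everything at once: holder corner holes (285,4), (599,4), (300,281), (568,282); knob top (391,243); clip pivot (456,251); carrier corners (310,92), (577,80), (325,233), (567,221); peg (549,188).

```bash
cat >> h.py <<'E'
f8=lambda p:[((u+.5)*.64-.5,(v+.5)*.64-.5) for u,v in p]
R2=lambda a:np.array([[np.cos(a),-np.sin(a)],[np.sin(a),np.cos(a)]])
E
python3 -c "
from h import *
import pickle;s=pickle.load(open('s7.pkl','rb'))
P=onz('wrist',f8([(287.5,293),(580,293)]),.006,s)[:,:2];print(P.round(4))
d=P[1]-P[0];print(np.hypot(*d));th=np.arctan2(-d[0],d[1]);t=P.mean(0)-R2(th)@[.08,0];print('holder',th,t)
h=lambda px,z:(R2(th).T@(onz('wrist',f8(px),z,s)[:,:2]-t).T).T.round(4).tolist()
print('knob',h([(391,243)],.0485),'axis',h([(456,251)],.0285),'peg',h([(549,188)],.02),'tip stop',h([(339,252),(384,252)],.022))
C=np.array([[-60,-141],[-60,9],[20,-141],[20,9]])/1000
A=np.array(h([(310,92),(576,81),(325,233),(567,221)],.022));print(A)
a,tt,r=rigid(C,A);print('carrier in holder',a,tt,(r*1000).round(1).tolist())
print('petri',onz('wrist',f8([(409,376)]),.013,s),'dropper foot',onz('wrist',f8([(543,338)]),.0,s))
"
```

```text
[[ 0.6207 -0.3991]
 [ 0.6147 -0.2007]]
0.19840871287090642
holder 0.029930768974406816 [ 0.53772537 -0.30229274]
knob [[0.0384, -0.0284]] axis [[0.0468, 0.0102]] peg [[0.0101, 0.0657]] tip stop [[0.0488, -0.0609], [0.0488, -0.0332]]
[[-0.0422 -0.0736]
 [-0.0488  0.0749]
 [ 0.037  -0.0689]
 [ 0.0294  0.078 ]]
carrier in holder 0.048361263855194195 [0.01063602 0.06948968] [[0.3, 0.6], [0.9, -0.7], [-0.4, 1.5], [-0.8, -1.4]]
petri [[ 0.67685598 -0.3150267   0.013     ]] dropper foot [[ 0.65089313 -0.21946645  0.        ]]
```

Call:
{"api": "step_arm", "payload": {
  "commands": [
    {"tx":13,"ty":-8,"tz":30,"rx":0,"ry":0,"rz":0},
    {"tx":13,"ty":-8,"tz":60,"rx":0,"ry":0,"rz":0},
    {"tx":13,"ty":-8,"tz":85,"rx":0,"ry":0,"rz":0},
    {"tx":13,"ty":-8,"tz":99,"rx":0,"ry":0,"rz":0},
    {"tx":13,"ty":-8,"tz":99,"rx":0,"ry":0,"rz":0}
  ]
}}

```text
time_s: 19.52
position: [0.5967, -0.3355, 0.0592]
orientation: [0.037, -3.139, -0.001]
wrist_force: [-0.2, 0.0, -1.2]
gripper_width: 0.0004
```

```bash
python3 -c "
from h import *
s=arm.observe();print(s['position'],s['orientation'],s['wrist_force'],s['time_s'],s['joint_positions'].round(2))
im=arm.snapshot('wrist')[:,:,::-1]
cv2.imwrite('pics/w8.png',cv2.resize(im,(800,600),interpolation=cv2.INTER_CUBIC))
im=arm.snapshot('side')[:,:,::-1][150:280,180:353]
cv2.imwrite('pics/side8.png',cv2.resize(im,(800,600),interpolation=cv2.INTER_CUBIC))
"
```

```text
[ 0.59667475 -0.33551437  0.05924213] [ 3.69339605e-02 -3.13942606e+00 -1.15765389e-03] [-0.24706853  0.04409734 -1.17053286] 19.525 [ 0.08  0.77  0.51  1.69 -0.48  0.82  2.4 ]
```

View pics/w8.png

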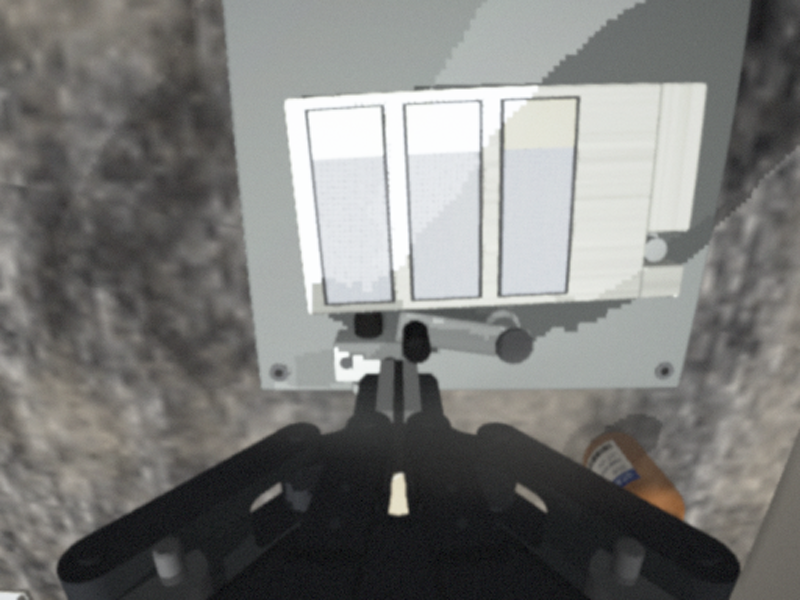

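View pics/side8.png

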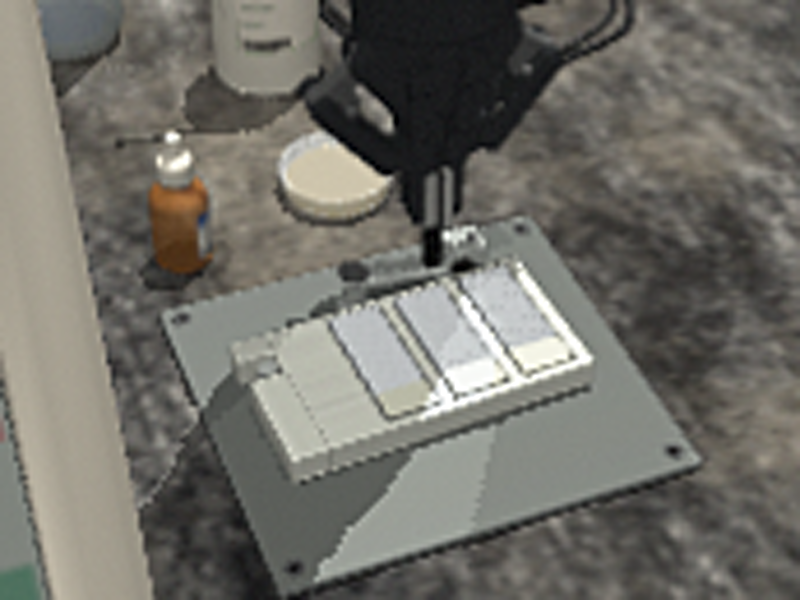

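Call:
{"api": "step_arm", "payload": {
  "commands": [
    {"tx":4,"ty":0,"tz":0,"rx":0,"ry":0,"rz":0},
    {"tx":8,"ty":0,"tz":0,"rx":0,"ry":0,"rz":0},
    {"tx":12,"ty":0,"tz":0,"rx":0,"ry":0,"rz":0},
    {"tx":16,"ty":0,"tz":0,"rx":0,"ry":0,"rz":0},
    {"tx":20,"ty":0,"tz":0,"rx":0,"ry":0,"rz":0}
  ]
}}

```text
time_s: 20.25
position: [0.5778, -0.336, 0.0599]
orientation: [0.039, -3.141, 0.0]
wrist_force: [0.5, -1.4, 0.0]
gripper_width: 0.0001
```

```bash
python3 -c "
from h import *
s=arm.observe();print(s['position'],s['orientation'],s['wrist_force'],s['time_s'],s['joint_positions'].round(2))
im=arm.snapshot('wrist')[:,:,::-1]
cv2.imwrite('pics/w9.png',cv2.resize(im,(800,600),interpolation=cv2.INTER_CUBIC))
"
```

```text
[ 0.57778929 -0.33596617  0.05991595] [ 3.87944109e-02 -3.14126348e+00  4.52447997e-04] [ 0.4572272  -1.40324455  0.03397191] 20.25 [ 0.09  0.74  0.51  1.73 -0.48  0.79  2.42]
```

View pics/w9.png

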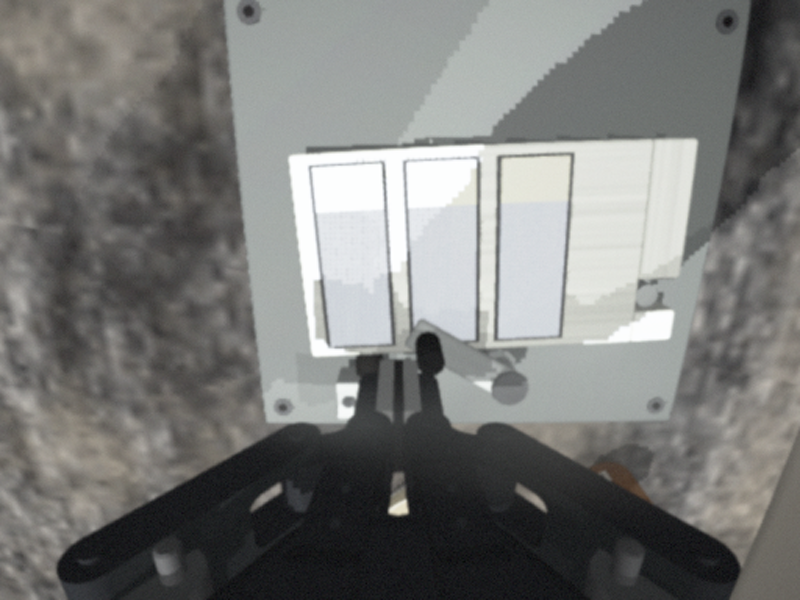

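Call:
{"api": "step_arm", "payload": {
  "commands": [
    {"tx":6,"ty":0,"tz":0,"rx":0,"ry":0,"rz":0},
    {"tx":11,"ty":2,"tz":0,"rx":0,"ry":0,"rz":0},
    {"tx":16,"ty":4.5,"tz":0,"rx":0,"ry":0,"rz":0},
    {"tx":20,"ty":8,"tz":0,"rx":0,"ry":0,"rz":0},
    {"tx":24,"ty":13,"tz":0,"rx":0,"ry":0,"rz":0}
  ]
}}

```text
time_s: 20.92
position: [0.5534, -0.3235, 0.0599]
orientation: [0.038, -3.141, 0.001]
wrist_force: [1.3, -0.4, 0.6]
gripper_width: 0.0002
```

```bash
python3 -c "
from h import *
s=arm.observe();print(s['position'],s['orientation'],s['wrist_force'],s['time_s'],s['joint_positions'].round(2))
im=arm.snapshot('wrist')[:,:,::-1]
cv2.imwrite('pics/w10.png',cv2.resize(im,(800,600),interpolation=cv2.INTER_CUBIC))
"
```

```text
[ 0.55336246 -0.32347029  0.05993858] [ 3.83729111e-02 -3.14121641e+00  6.36088873e-04] [ 1.28356416 -0.40049282  0.5512127 ] 20.925 [ 0.08  0.71  0.51  1.8  -0.48  0.76  2.43]
```

View pics/w10.png

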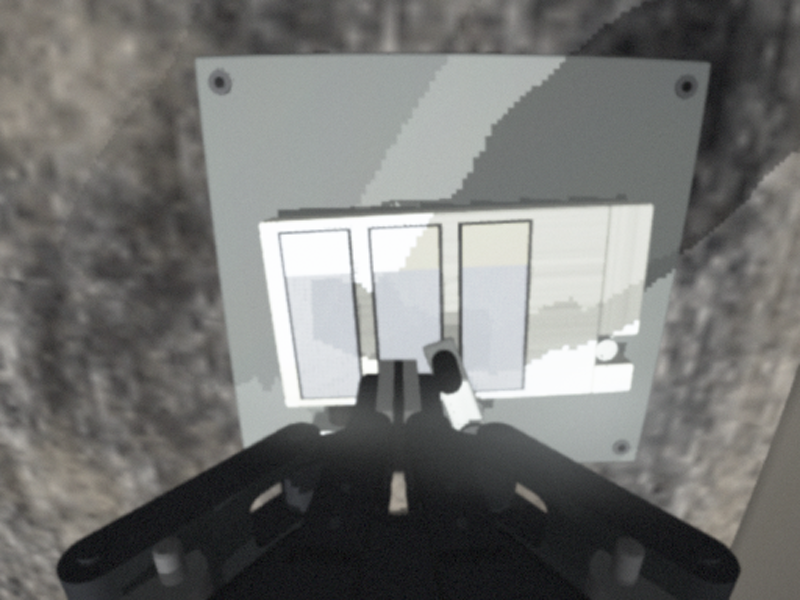

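Call:
{"api": "step_arm", "payload": {
  "commands": [
    {"tx":3,"ty":4,"tz":0,"rx":0,"ry":0,"rz":0},
    {"tx":5,"ty":8,"tz":0,"rx":0,"ry":0,"rz":0},
    {"tx":5,"ty":11,"tz":0,"rx":0,"ry":0,"rz":0},
    {"tx":5,"ty":13,"tz":0,"rx":0,"ry":0,"rz":0}
  ]
}}

```text
time_s: 21.48
position: [0.5481, -0.3104, 0.0598]
orientation: [0.039, -3.14, -0.0]
wrist_force: [0.3, -0.8, 1.0]
gripper_width: 0.0
```

Call:
{"api": "step_arm", "payload": {
  "commands": [
    {"tx":0,"ty":1,"tz":0,"rx":0,"ry":0,"rz":0},
    {"tx":0,"ty":2,"tz":0,"rx":0,"ry":0,"rz":0}
  ]
}}

```text
time_s: 21.72
position: [0.5483, -0.3085, 0.0598]
orientation: [0.039, -3.141, -0.0]
wrist_force: [-1.4, -1.5, 0.1]
gripper_width: 0.0004
```

```bash
python3 -c "
from h import *
s=arm.observe();print(s['position'],s['orientation'],s['wrist_force'],s['time_s'],s['joint_positions'].round(2))
im=arm.snapshot('wrist')[:,:,::-1]
cv2.imwrite('pics/w11.png',cv2.resize(im,(800,600),interpolation=cv2.INTER_CUBIC))
"
```

```text
[ 0.54832466 -0.30851387  0.05979785] [ 3.86448527e-02 -3.14104518e+00 -4.19423307e-05] [-1.3695458  -1.45749359  0.14329912] 21.725 [ 0.05  0.69  0.51  1.83 -0.48  0.74  2.41]
```

View pics/w11.png

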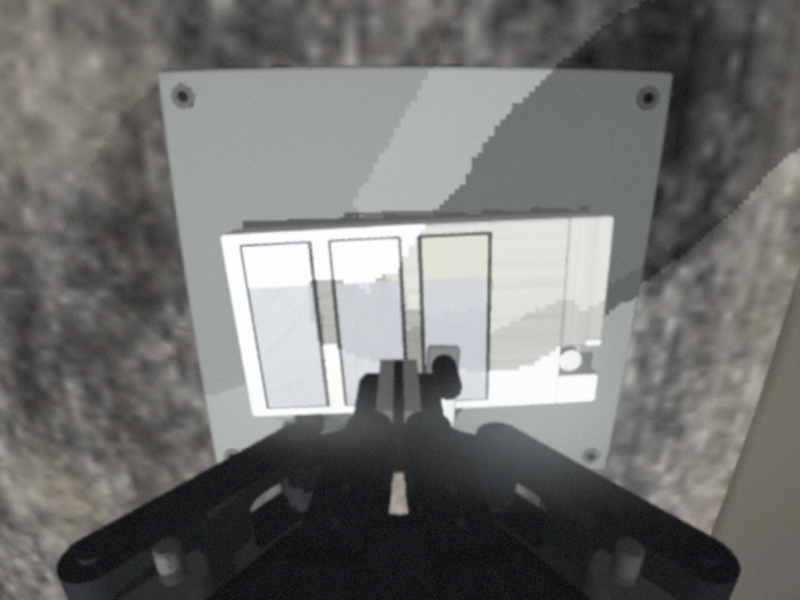

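Call:
{"api": "step_arm", "payload": {
  "commands": [
    {"tx":0,"ty":1,"tz":0,"rx":0,"ry":0,"rz":0},
    {"tx":0,"ty":2,"tz":0,"rx":0,"ry":0,"rz":0}
  ]
}}

```text
time_s: 22.02
position: [0.5484, -0.3065, 0.0598]
orientation: [0.039, -3.141, -0.0]
wrist_force: [-1.1, -0.5, 0.7]
gripper_width: 0.0001
```

Call:
{"api": "step_arm", "payload": {
  "commands": [
    {"tx":0,"ty":1,"tz":0,"rx":0,"ry":0,"rz":0},
    {"tx":0,"ty":2,"tz":0,"rx":0,"ry":0,"rz":0}
  ]
}}

```text
time_s: 22.28
position: [0.5483, -0.3057, 0.0601]
orientation: [-0.038, 3.141, -0.003]
wrist_force: [-1.2, -6.5, -0.9]
gripper_width: -0.0004
```

Call:
{"api": "step_arm", "payload": {
  "commands": [
    {"tx":0,"ty":-2,"tz":0,"rx":0,"ry":0,"rz":0},
    {"tx":0,"ty":-5,"tz":0,"rx":0,"ry":0,"rz":0},
    {"tx":0,"ty":-10,"tz":0,"rx":0,"ry":0,"rz":0},
    {"tx":0,"ty":-12,"tz":-30,"rx":0,"ry":0,"rz":0},
    {"tx":0,"ty":-12,"tz":-80,"rx":0,"ry":0,"rz":0}
  ]
}}

```text
time_s: 22.9
position: [0.5478, -0.3158, 0.1392]
orientation: [0.039, -3.138, -0.003]
wrist_force: [1.6, -0.4, 0.6]
gripper_width: -0.0001
```

Call:
{"api": "step_arm", "payload": {
  "commands": [
    {"tx":-40,"ty":-10,"tz":-40,"rx":0,"ry":0,"rz":0},
    {"tx":-65,"ty":-10,"tz":-60,"rx":0,"ry":0,"rz":0},
    {"tx":-65,"ty":-10,"tz":-60,"rx":0,"ry":0,"rz":0},
    {"tx":-65,"ty":-10,"tz":-60,"rx":0,"ry":0,"rz":0}
  ]
}}

```text
time_s: 23.4
position: [0.6124, -0.3247, 0.1985]
orientation: [0.038, -3.139, -0.002]
wrist_force: [-0.9, -0.2, -0.1]
gripper_width: -0.0001
```

```bash
python3 -c "
from h import *
s=arm.observe();print(s['position'],s['orientation'],s['wrist_force'],s['time_s'],s['joint_positions'].round(2))
im=arm.snapshot('wrist')[:,:,::-1]
cv2.imwrite('pics/w12.png',cv2.resize(im,(800,600),interpolation=cv2.INTER_CUBIC))
im=arm.snapshot('side')[:,:,::-1][150:280,180:353]
cv2.imwrite('pics/side12.png',cv2.resize(im,(800,600),interpolation=cv2.INTER_CUBIC))
import pickle;pickle.dump(s,open('s12.pkl','wb'))
"
```

```text
[ 0.61237907 -0.32468625  0.19854401] [ 3.80679149e-02 -3.13889810e+00 -1.77107471e-03] [-0.86925362 -0.21481274 -0.14694797] 23.4 [ 0.    0.62  0.6   1.59 -0.39  1.06  2.3 ]
```

View pics/w12.png

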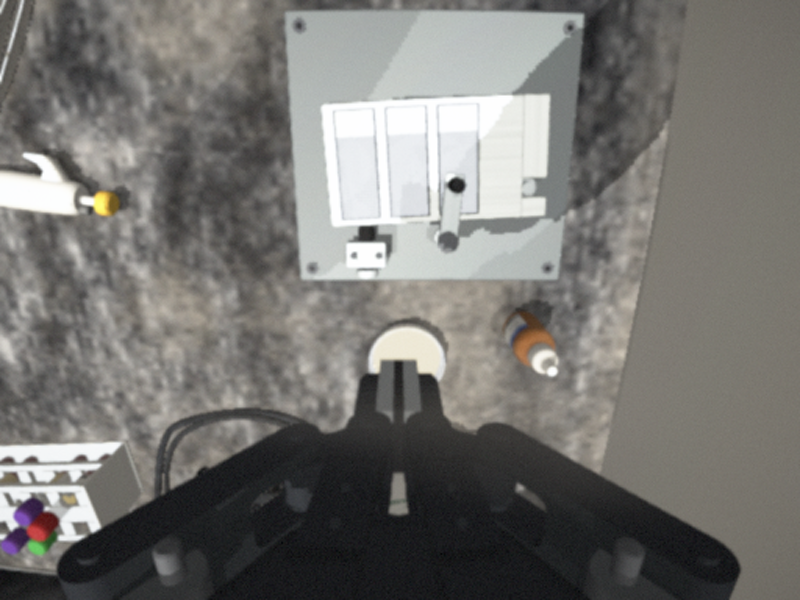

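View pics/side12.png

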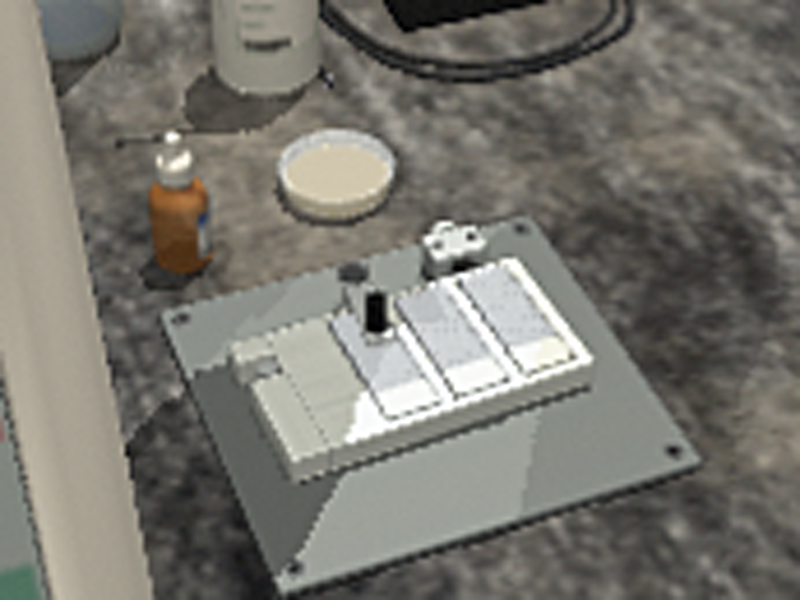

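```bash
python3 -c "
from h import *
a=cv2.imread('pics/side7.png');b=cv2.imread('pics/side12.png')
d=cv2.absdiff(a,b).max(2)
for n,(x0,y0,x1,y1) in dict(dropper=(140,125,220,275),petri=(275,125,400,225),carrier_right=(480,260,600,420),carrier_left=(225,330,310,480)).items(): print(n,d[y0:y1,x0:x1].max(),d[y0:y1,x0:x1].mean().round(2))
import pickle;s=pickle.load(open('s12.pkl','rb'))
P=onz('wrist',f8([(302,280),(559,280)]),.006,s)[:,:2];d=P[1]-P[0];print(np.hypot(*d));th=np.arctan2(-d[0],d[1]);t=P.mean(0)-R2(th)@[.08,0];print('holder',th,t)
h=lambda px,z:(R2(th).T@(onz('wrist',f8(px),z,s)[:,:2]-t).T).T.round(4)
k=h([(456,184)],.0485)[0];print('knob',k,'clip angle',np.arctan2(.046-k[0],.010-k[1]))
C=np.array([[-60,-141],[-60,9],[20,-141],[20,9]])/1000
A=h([(322,105),(549,95),(333,226),(545,215)],.022)
a,tt,r=rigid(C,A);print('carrier in holder',a,tt,(r*1000).round(1).tolist(), 'edge at nose x',tt[0]+.02*np.cos(a)+(.0475+tt[1])*np.tan(a))
"
```

```text
dropper 16 1.9
petri 16 1.45
carrier_right 40 2.63
carrier_left 65 2.37
0.19828063755897052
holder 0.024924319304405813 [ 0.53813195 -0.30117047]
knob [0.0068 0.0107] clip angle 1.5886515719344492
carrier in holder 0.050267121636103806 [0.0099835  0.06819655] [[0.4, 0.8], [1.1, -1.0], [-0.5, 0.7], [-0.9, -0.6]] edge at nose x 0.035778877935325484
```

```bash
python3 -c "
from h import *
s=arm.observe();print(s['time_s'],s['qd'].round(3));print(arm.job_done())"
```

```text
23.5 [-0.    -0.003 -0.    -0.005 -0.     0.    -0.002]
the job is handed in; nothing more can be done
None
```

I turned the carrier about its peg until it met the stop's nose, pressed it, eased off, swung the clip over it and handed the job in at 23.5 s. The residual force on the nose after easing off is the one thing I could not measure.

- **Pressing:** I pushed beside the near right corner with the closed fingers. The nose was met at a tool position of about x = 0.4835 m. I held 11.4–12.4 N at the wrist for about 0.75 s, which I estimate at 10 N on the nose.
- **Easing off:** I backed off over about 3.7 s, until the wrist force was down to noise and the tool moved freely.
- **Clip:** I pushed the knob from behind and round to its end stop, where the force rose to 6.5 N. Then I withdrew the arm upward, clear of everything.

Last checks, from the wrist and side pictures:

| Check | Result | Required |
|---|---|---|
| Clip angle | about 1.59 rad | over 1.3 |
| Carrier slot axis to peg | about 2–3 mm | under 8 mm |
| Carrier angle to holder | 0.05 rad | within 0.1 |
| Dropper and dish | no shift seen in the pictures from before and after the clip swing | under 15 mm |

- **Nose force:** the carrier's edge lies at the nose in the picture. That friction (about 3 N at the corner) holds it there with more than 0.2 N is my inference.
- **Measurements that disagreed:** the holder's position differed by 2–4 mm between cameras. The first knob estimate, from the fixed cameras, was about 5 mm off in x from the later wrist view. I used the wrist view for the clip.

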